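Ready the spraying turntable

ROBOT

A 6-joint arm with a two-finger parallel gripper is mounted at the origin on the work surface. World frame = base frame: x ahead of the robot, y to its left, z up, the work surface at z = 0. Lengths are in m, angles in rad, forces in N, time in s.
With the tool pointing down it reaches from about 0.3 to 0.875 m from the base axis. Payload 6.4 kg.
Tool frame: the origin (TCP) lies midway between the tips of the shut fingers; the grasp point (between the pads) lies 19 mm behind it; z points along the fingers, y is the line along which they close (so a half turn about z gives the same grasp; the last joint's range is limited). The gripper opens to 85 mm and grips with 20 to 120 N. Pads are 22 mm wide; open, the fingers measure 114 mm over their backs; the gripper's body (76 mm by 85 mm) begins 54 mm behind the grasp point. The pads swing forward as they close: fully open they stand 13 mm farther back than shut.
Start: joints at [-1.531, 0.181, 1.607, -0, 1.354, -0.206], TCP at [0.14, -0.558, 0.231] pointing down, gripper open.
Joint ranges: [-2.99, 2.99], [-0.89, 2.07], [0.3, 2.58], [-1.14, 4.28], [0, 2.63], [-3.12, 3.12]. Speed limits (rad/s): [2.57, 2.57, 3.01, 3.14, 3.14, 3.14].

INTERFACE

Orientations are given as a unit quaternion [w, x, y, z].
In Python, from bench import ctrl gives the robot as it stands. The module is installed in compiled form; this text tells all that it offers.
- The arm moves only by the tool move_arm, never from a script. Its argument "plan" is one flat list of numbers, 6 for each row, row after row: the shift along the world's x, y, z in units of 50 mm (1.0 is 50 mm), then the turn, a rotation vector about the world's x, y, z in rad. A call has 1 to 10 rows; each row is the pose to reach, as a shift and turn from the pose commanded when the call began; what a row does not reach only later rows make up. A row lasts 1/8 s, in which the tool goes at most 62.5 mm and 10.7 degrees, less where a joint would pass 70% of its speed; a pose out of reach is approached as far as the arm can. A call with a gripper value outside its range is refused whole. "grip" is the finger opening in mm, from 0 to 85.4, set as the call begins (left out, the last holds). The fingers move at their own pace and stop on an object; the grip force is fixed at half the most. Time passes only in rows, so rows that repeat a pose let the fingers close. It gives the time, the measured TCP pose, the force, the opening and the grip force at its end, in the units of the state.
- ctrl.get_obs(): the state, without advancing time (a new reading comes with each control period).
- ctrl.camera(name): name is "scene" or "top" or "wrist"; returns a dict with "pixels" (400x640x3 uint8, red, green, blue), "fx", "fy", "cx", "cy" (pixels), "origin" and "attitude" of the camera in the world. Camera axes: x right, y down, z forward; pixel columns grow to the right and rows downward; lengths in m; the calibration is good to about 2 mm. A picture is of the moment at which its call begins. There is no depth.
- ctrl.hand_in(): hands the job in; it is judged then, once.
The state is a dict: "time_s": time; "q": joint angles; "dq": joint speeds; "joint_efforts": joint torques, N m; "eef_pos": TCP position; "eef_rot": TCP orientation; "wrist_force": force on the tool from outside, world axes, zero at the start; "torque": the same for the moment, N m; "opening": opening from 0.0 (shut) to 1.0 (fully open); "grasp_force": force on a finger pad.
Only numpy, scipy, OpenCV 4.12 (cv2) and the standard library are available. Lean on these libraries where they do the work, as an engineer would, in place of code of your own. Each camera call takes 0.05 s, during which the arm holds its last target. There are 200 camera calls.

TASK

Get the speaker baffle ready for spraying: lift the loose cap off the capped spray can and set it upright in the empty pocket of the plywood caddy, leaving the can standing where it is. Free the turntable too: pull its index plunger up by the T-handle and turn it a quarter turn, either way, so that it drops into its rest notch and stays retracted. Leave the baffle and everything else undisturbed.

Things in the scene. Friction and masses are not known exactly. Their poses are not given: they have to be found in the camera images.
- cap: Loose grey plastic cap on the spray can: a round cup, open side down, 48 mm outside diameter, 42 mm tall, wall 2 mm, about 18 g. Origin at the centre of its open lower rim, z up; it is round, so yaw is free. It slips over the can's 40 mm neck with 2 mm of play, rim resting on the can's shoulder; nothing holds it. Lift it 24 mm straight up to clear the spray button.
- can: The spray can that wears the cap, standing loose on the bench: 53 mm diameter, shoulder (where the cap's rim rests) 150 mm above its base, spray button's top at 174 mm, about 0.22 kg. Origin at the centre of its base, z up. It stands on one side of the turntable, the caddy on the other; which is left and which is right varies.
- caddy: Fixed plywood block on the bench, 250 mm long (its x), 90 mm wide (its y), 30 mm high, with a row of three round pockets along x, 76 mm apart, each 54 mm diameter and 12 mm deep. From the end nearest the robot: a spare cap, a low jar, and the empty pocket. Origin at the centre of its underside, x pointing away from the robot.
- cap_pocket (a point): Centre of the floor of the caddy's empty pocket, the end one on the caddy's +x side, farthest from the robot: the cap goes here. Its mouth is 12 mm higher. Axes as the caddy's. The jar stands 76 mm to its -x, so there is most room for fingers across the row, along the caddy's y. A cap standing in the pocket shows its upper 30 mm above the caddy.
- spare_cap: An identical cap that already sits in the caddy's pocket nearest the robot (bystander, leave it). Origin at the centre of its lower rim.
- spare_pocket (a point): Centre of the floor of the caddy's pocket that holds the spare cap.
- jar: Low glass jar with a steel lid, 44 mm diameter, 38 mm tall, in the caddy's middle pocket (bystander, leave it). Origin at the centre of its base.
- jar_pocket (a point): Centre of the floor of the caddy's middle pocket.
- stand: Fixed base of the bench turntable, origin at the centre of its underside, z up. The turntable is 348 mm across: an aluminium index plate with 12 notches in its rim, a grey laminate deck on it (top 66 mm up) and four cones 40 mm high. An arm along the stand's -x, towards the robot, carries the vertical index plunger 163 mm from the centre. Its place and yaw vary.
- t_handle (a point): Centre of the plunger's T-handle, on its vertical axis: a black plastic bar 48 mm long (this point's x), 14 mm wide, 20 mm high; grip it from above across the 14 mm. At the start it lies along the stand's x (towards the turntable's centre), 120 mm above the bench. Below it are a stem 16 mm thick and, from 96 mm above the bench down, a notched steel sleeve 34 mm across.
- plunger (a joint): How far the plunger is pulled up, m. At 0 its pin is in a notch of the index plate: turntable locked. A spring pulls it down (8 N at 0, 12 N at the stop at 0.015). Its cross pin sits in a deep slot of the sleeve and can turn only above 0.011. After a quarter turn, let down, the cross pin drops into a shallow rest notch and the plunger stays at 0.008, clear of the index plate.
- tgrip (a joint): Angle of the T-handle about the vertical, rad, counter-clockwise from above positive; 0 at the start, along the stand's x. Rest notches at +1.57 and -1.57 (stops at +-1.9); either serves, and it draws the cross pin in from within about 0.2 rad. Elsewhere the pin only rides on the sleeve's top, at 0.011.
- baffle: The workpiece: a plywood speaker baffle 170 x 210 x 15 mm with a large and a small round hole, lying loose on the turntable's four cones, its top 121 mm above the bench, its nearest edge about 78 mm from the plunger's axis. Origin at the centre of its underside. Leave it as it lies.
- deck_center (a point): Point on the turntable's axis at the height of the cones' tips (106 mm), turning with the deck.
- other_can: A second spray can of the same size, without a cap, standing beyond the work on the robot's right (bystander). Origin at the centre of its base, z up.
- square: Aluminium rafter square (a flat triangle with 150 mm legs, 5 mm thick, one edge 16 mm high), lying on the bench beyond the work on the robot's left (bystander). Origin on its underside, 50 mm in from both legs.
Things that resemble listed ones, but are neither listed nor needed, are in the scene too. What is shaped like the cap but green is not meant.

How it is judged:
By the outcome, as a careful person would: the job done as asked, in the order asked, and still so for the second after the job is handed in, with the robot touching nothing.
It also fails if it takes over 64 s, if anything falls off the work surface, if the arm or the gripper's body presses on something with over 40 N, if the wrist force passes 120 N, or if a joint passes its speed limit or range.

## Working session

There is one attempt and no reset: what is moved stays moved. The work goes in short steps, Python scripts to look and compute and a tool call to move; the robot and the scene stay as the last step left them, time stands still between calls to the robot, and variables do not carry over. Pictures are saved under pics/ and viewed, at most 13 in all, crops included, and the job is handed in when it is done.

Besides the shell and the picture viewer there is one more tool, called after "Emit:" as a command line: name --argument value ..., lists and objects as JSON in quotes. move_arm: Moves the arm, as the interface text tells. Its arguments: {"type":"object","properties":{"plan":{"type":"array"},"grip":{"type":"number"}},"required":["plan"]}

```bash
mkdir -p pics; cat > h.py <<'E'
from bench import ctrl
import numpy as np, cv2
from scipy.spatial.transform import Rotation as R
def rot(a):
    a=np.array(a,float)
    return a if a.shape==(3,3) else R.from_quat(a,scalar_first=True).as_matrix()
def ray(c,u,v):
    d=rot(c['attitude'])@np.array([(u-c['cx'])/c['fx'],(v-c['cy'])/c['fy'],1]); return np.array(c['origin']),d
def at(c,u,v,z):
    o,d=ray(c,u,v); return o+d*(z-o[2])/d[2]
def proj(c,p):
    q=rot(c['attitude']).T@(np.array(p)-c['origin']); return c['fx']*q[0]/q[2]+c['cx'],c['fy']*q[1]/q[2]+c['cy']
def save(c,n): cv2.imwrite(n,c['pixels'][:,:,::-1])
E
python3 - <<'E'
from h import *
import pickle
d={}
for n in('scene','top'):
    c=ctrl.camera(n);d[n]=c;save(c,f'pics/{n}0.png');print(n,c['fx'],c['cx'],c['cy'],c['origin'],c['attitude'])
pickle.dump(d,open('c0.pkl','wb'))
o=ctrl.get_obs();print(o['eef_pos'],o['eef_rot'],o['time_s'],o['opening'])
E
```

```text
scene 473.79493055348735 327.7000524572087 196.47554952219073 [ 1.42120873 -0.23503649  0.96277475] [-0.32224945  0.71992702  0.56605381 -0.23967366]
top 436.786692126349 317.6898189328728 192.98713936440268 [4.75985386e-01 8.09707678e-04 1.18182221e+00] [ 0.02804829 -0.70057759  0.71242015 -0.02935765]
[ 0.13992555 -0.55720607  0.23047036] [-7.95172479e-04  9.92459250e-01  1.22572417e-01  8.86281772e-05] 0.1 1.003685825293579
```

View pics/top0.png

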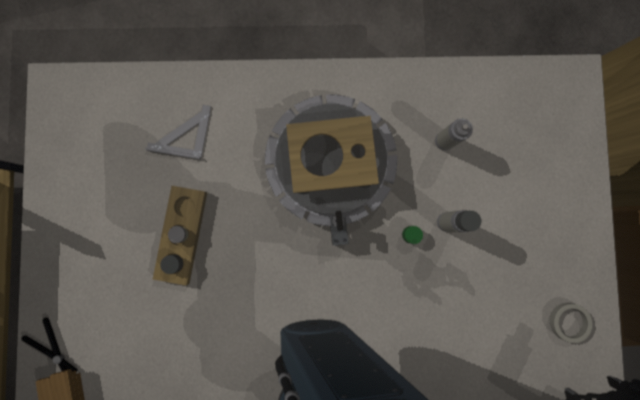

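View pics/scene0.png

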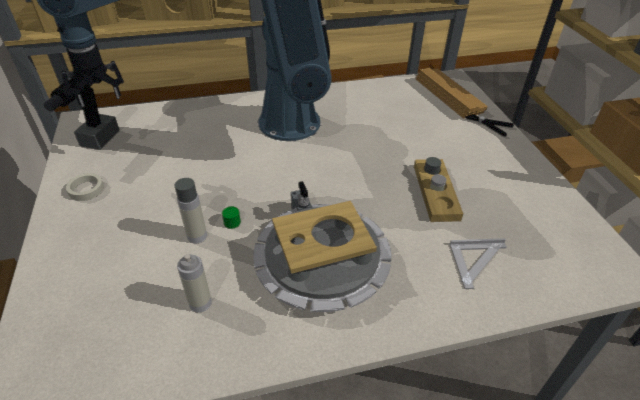

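The top view shows the capped can at (467,221), the uncapped other can at (460,130) and a green decoy at (412,235). The T-handle is at (340,222). The caddy runs from (190,187) to (170,285), with its empty pocket at (184,206). The scene view has the capped can's top at (186,187). The grey cap on the can fits the description. The green one doesn't, and the spare in the caddy at (171,264) is a bystander. I'll confirm this in an enlarged composite.

```bash
python3 - <<'E'
from h import *
import pickle
d=pickle.load(open('c0.pkl','rb'));t=d['top']['pixels'];s=d['scene']['pixels']
def cr(p,u,v,w=66,h=50,k=6): return cv2.convertScaleAbs(cv2.resize(p[v:v+h,u:u+w],None,fx=k,fy=k,interpolation=cv2.INTER_CUBIC),alpha=1.5,beta=15)
a=np.vstack([np.hstack([cr(t,432,195),cr(t,310,200)]),np.hstack([cr(t,150,182),cr(s,160,165)])])
cv2.imwrite('pics/crop1.png',a[:,:,::-1])
E
```

```text
(no output)
```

View pics/crop1.png

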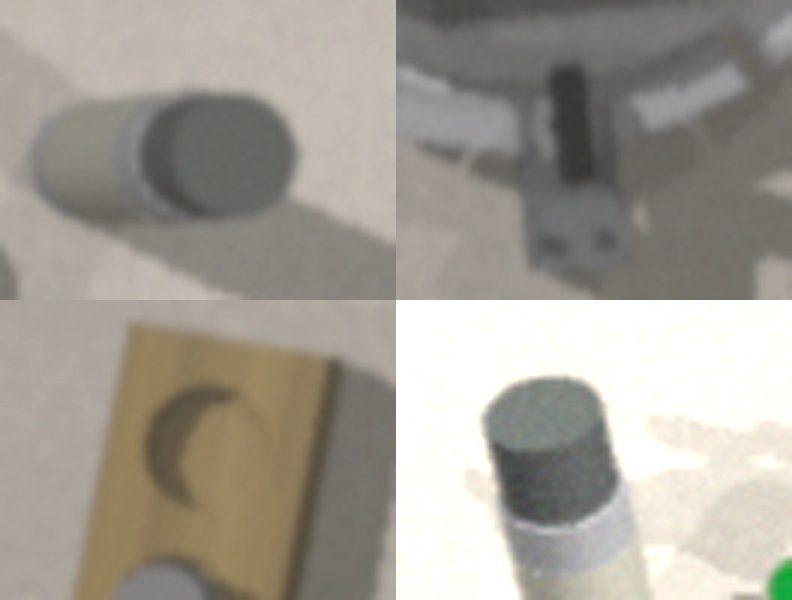

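The crop confirms the grey cap on the capped can: its top is centred at top-image (471.2,220.8) and scene (184.8,183.9). The T-bar's top is centred at (339.3,220.7), and its axis runs through crop pixels (568,65) to (577,183). The empty pocket's mouth is centred at (184.6,206.5).

```bash
python3 - <<'E'
from h import *
import pickle
d=pickle.load(open('c0.pkl','rb'));t=d['top'];s=d['scene']
print('cap',at(t,471.2,220.8,.192),at(s,184.8,183.9,.192))
print('cap edges',at(t,432+172/6,220.8,.192),at(t,432+298/6,220.8,.192))
print('T',at(t,339.3,220.7,.13),at(t,310+(568-396)/6,200+65/6,.13),at(t,310+(577-396)/6,200+183/6,.13))
print('pocket',at(t,184.6,206.5,.03),'jar',at(t,178,234,.056),'spare',at(t,171.5,264,.06))
print('corners',at(t,171.5,186.2,.03),at(t,205,191.7,.03),at(t,187,287,.03),at(t,153.5,280,.03))
print('green',at(t,412,235,.03), 'table c',at(t,330,160,.06))
o=ctrl.get_obs();print(rot(o['eef_rot']).round(3))
for n in (1,):
  c=ctrl.camera('wrist');print(c['origin'],rot(c['attitude']).round(2))
E
```

```text
cap [ 0.48758325 -0.34796322  0.192     ] [ 0.49105625 -0.34618835  0.192     ]
cap edges [ 0.48798355 -0.32412212  0.192     ] [ 0.48718545 -0.37165475  0.192     ]
T [ 0.49387448 -0.05267569  0.13      ] [ 0.51761199 -0.05164447  0.13      ] [ 0.47037351 -0.05426631  0.13      ]
pocket [0.5398122  0.34955225 0.03      ] jar [0.46802986 0.35804603 0.056     ] spare [0.39237556 0.37259976 0.06      ]
corners [0.5942058  0.38464971 0.03      ] [0.57810481 0.2959185  0.03      ] [0.33024177 0.34166278 0.03      ] [0.34968736 0.42893489 0.03      ]
green [ 0.45489758 -0.24786502  0.03      ] table c [ 0.65253375 -0.03539458  0.06      ]
[[ 0.97   0.243 -0.   ]
 [ 0.243 -0.97   0.002]
 [ 0.    -0.002 -1.   ]]
[ 0.21832802 -0.5365101   0.37169679] [[ 0.24 -0.92 -0.31]
 [-0.97 -0.23 -0.08]
 [-0.    0.32 -0.95]]
```

Everything is consistent: the bar measures 47 mm, the cap 47.5 mm, and the caddy edges 250 × 90 mm. The cap is at (0.489,-0.347), the pocket at (0.539,0.349) with caddy yaw about -10.4°, and the T-handle at (0.494,-0.053) with yaw about 3°. Next I'll hover over the cap.

Emit:
move_arm --plan '[0.7,0.4,0.3,0,0,-0.05,1.6,0.95,0.6,0,0,-0.1,2.5,1.5,0.8,0,0,-0.15,3.4,2.05,1.0,0,0,-0.2,4.3,2.6,1.0,0,0,-0.25,5.2,3.1,1.0,0,0,-0.3,6.1,3.65,1.0,0,0,-0.37,7.0,4.2,1.0,0,0,-0.43,7.0,4.2,1.0,0,0,-0.43,7.0,4.2,1.0,0,0,-0.43]' --grip 85

```text
time_s: 1.4
eef_pos: [0.4896, -0.3476, 0.2808]
eef_rot: [-0.0, 0.996, -0.091, -0.001]
wrist_force: [0.4, -1.1, 0.5]
opening: 0.996
grasp_force: 0.0
```

```bash
python3 - <<'E'
from h import *
import pickle
o=ctrl.get_obs();print(o['eef_pos'],rot(o['eef_rot']).round(3),o['q'].round(2) if hasattr(o['q'],'round') else o['q'],o['time_s'])
d={n:ctrl.camera(n) for n in('wrist','top','scene')};pickle.dump(d,open('c1.pkl','wb'))
c=d['wrist'];print(proj(c,(.489,-.347,.192)))
cv2.imwrite('pics/w1.png',cv2.convertScaleAbs(c['pixels'],alpha=1.3)[:,:,::-1])
E
```

```text
[ 0.48959911 -0.34763346  0.2808105 ] [[ 0.983 -0.182 -0.001]
 [-0.182 -0.983  0.   ]
 [-0.001 -0.    -1.   ]] [-0.81  0.2   1.48 -0.    1.46  0.94] 1.4
(np.float64(324.43086550430786), np.float64(200.4661353288273))
```

View pics/w1.png

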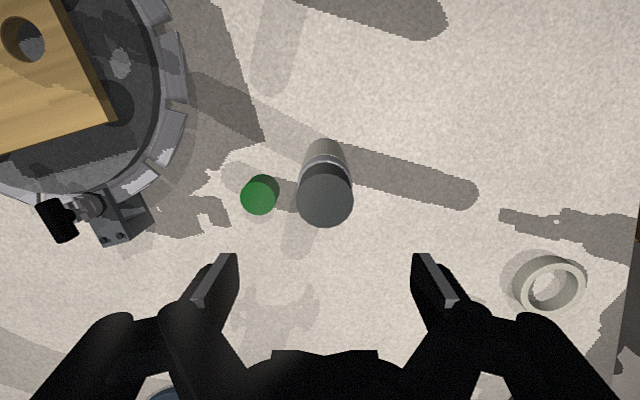

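In the wrist view the cap top is centred at (325,200), and my estimate projects to (324.4,200.5), so it agrees within 1 mm. Now descend and close.

Emit:
move_arm --plan '[0,0,-0.8,0,0,0,0,0,-1.5,0,0,0,0,0,-2.0,0,0,0,0,0,-2.34,0,0,0,0,0,-2.34,0,0,0]' --grip 85

```text
time_s: 2.17
eef_pos: [0.4889, -0.3477, 0.1632]
eef_rot: [-0.001, 0.996, -0.093, -0.001]
wrist_force: [0.9, -0.7, 0.3]
opening: 0.996
grasp_force: 0.0
```

Emit:
move_arm --plan '[0,0,0,0,0,0,0,0,0,0,0,0,0,0,0,0,0,0,0,0,0,0,0,0,0,0,0,0,0,0,0,0,0,0,0,0,0,0,0,0,0,0,0,0,0,0,0,0]' --grip 44

```text
time_s: 3.18
eef_pos: [0.4907, -0.3485, 0.166]
eef_rot: [0.001, 0.996, -0.092, 0.001]
wrist_force: [-1.1, 0.6, 5.8]
opening: 0.537
grasp_force: 61.4
```

Emit:
move_arm --plan '[0,0,0.15,0,0,0,0,0,0.35,0,0,0,0,0,0.6,0,0,0,0,0,0.9,0,0,0,0,0,1.4,0,0,0,0,0,2.0,0,0,0,0,0,2.7,0,0,0,0,0,2.7,0,0,0]'

```text
time_s: 4.18
eef_pos: [0.4912, -0.349, 0.304]
eef_rot: [0.002, 0.996, -0.092, 0.003]
wrist_force: [0.7, 0.3, 0.4]
opening: 0.546
grasp_force: 61.3
```

```bash
python3 - <<'E'
from h import *
import pickle
c={n:ctrl.camera(n) for n in('wrist','scene')}
a=c['wrist']['pixels'][120:400,150:500]; b=cv2.resize(c['scene']['pixels'][100:260,120:320],(350,280))
cv2.imwrite('pics/l1.png',cv2.convertScaleAbs(np.hstack([a,b]),alpha=1.4)[:,:,::-1])
E
```

```text
(no output)
```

View pics/l1.png

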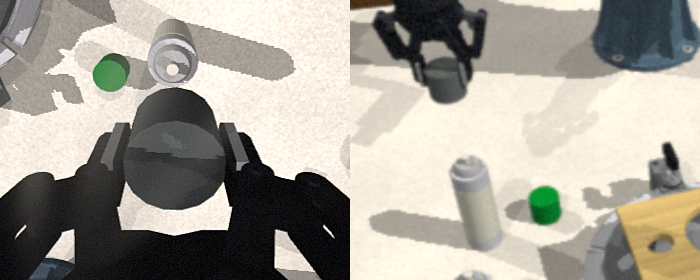

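The cap is held upright, centred at about (174,165) in the left crop. The can stands uncapped with its button visible at (172,68). Now carry the cap across.

Emit:
move_arm --plan '[0,0.4,0.1,0,0,0,0.05,1.2,0.2,0,0,0,0.1,2.1,0.2,0,0,0,0.2,3.0,0.2,0,0,0,0.3,3.9,0.2,0,0,0,0.4,4.8,0.2,0,0,0,0.5,5.7,0.2,0,0,0,0.5,6.6,0.2,0,0,0,0.5,7.5,0.2,0,0,0,0.6,8.4,0.2,0,0,0]'

```text
time_s: 5.52
eef_pos: [0.5184, 0.0748, 0.3085]
eef_rot: [-0.0, 0.996, -0.092, -0.001]
wrist_force: [0.3, -0.4, -1.4]
opening: 0.541
grasp_force: 61.3
```

Emit:
move_arm --plan '[0.1,0.9,0,0,0,0,0.15,1.8,0,0,0,0,0.2,2.7,0,0,0,0,0.25,3.6,0,0,0,0,0.3,4.4,0,0,0,0,0.35,5.0,0,0,0,0,0.36,5.4,0,0,0,0,0.36,5.54,0,0,0,0,0.36,5.54,0,0,0,0,0.36,5.54,0,0,0,0]'

```text
time_s: 6.78
eef_pos: [0.5381, 0.3483, 0.3094]
eef_rot: [0.0, 0.996, -0.092, -0.0]
wrist_force: [-0.3, -0.2, 0.3]
opening: 0.542
grasp_force: 61.4
```

```bash
python3 - <<'E'
from h import *
import pickle
o=ctrl.get_obs();p=np.array(o['eef_pos']);M=rot(o['eef_rot']);print(p,M.round(3),o['q'])
c=ctrl.camera('wrist');pickle.dump(c,open('c2.pkl','wb'))
print('captop exp',proj(c,p-M[:,2]*.028),'bottom',proj(c,p+M[:,2]*.014),'pocket',proj(c,(.539,.349,.03)))
for s in(-.024,.024): print(proj(c,p-M[:,2]*.028+M[:,1]*s),proj(c,p-M[:,2]*.028+M[:,0]*s))
cv2.imwrite('pics/w2.png',cv2.convertScaleAbs(c['pixels'],alpha=1.5,beta=10)[:,:,::-1])
E
```

```text
[0.53805585 0.34834446 0.30935392] [[ 0.983 -0.184 -0.   ]
 [-0.184 -0.983 -0.   ]
 [-0.     0.    -1.   ]] [ 3.89861783e-01  2.76459655e-01  1.33570871e+00 -2.77950466e-04
  1.52960545e+00  2.14589044e+00]
captop exp (np.float64(326.16709754457275), np.float64(287.4000634724005)) bottom (np.float64(325.5905144820814), np.float64(242.95312829765922)) pocket (np.float64(323.8025218618462), np.float64(154.43972016708165))
(np.float64(271.7526720936698), np.float64(287.47679276822834)) (np.float64(326.0863176516751), np.float64(331.2232306226266))
(np.float64(380.55549333747337), np.float64(287.3233708807612)) (np.float64(326.2576802938843), np.float64(238.258837585488))
```

View pics/w2.png

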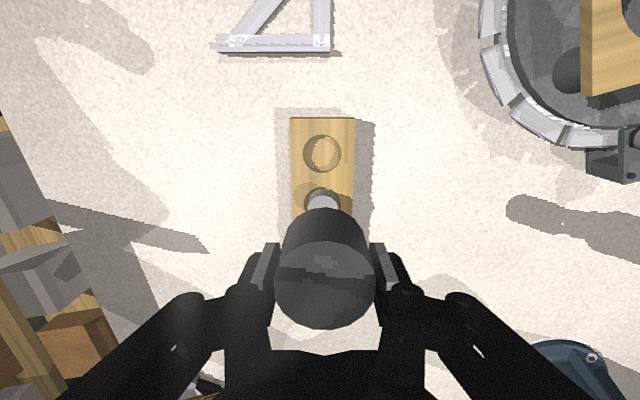

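The wrist view shows the empty pocket at (322.5,153), while my estimate projects to (323.8,154.4). The cap lid is at (325,285.5) and about 100 px wide. I'll refine the cap's height in the grasp and the pocket position from these.

```bash
python3 - <<'E'
from h import *
import pickle
c1=pickle.load(open('c1.pkl','rb'))['wrist'];c=pickle.load(open('c2.pkl','rb'))
def box(c,p,r):
    t=np.linspace(0,6.28,90);q=np.array([proj(c,np.array(p)+r*np.array([np.cos(a),np.sin(a),0])) for a in t]);return q.min(0).round(1),q.max(0).round(1)
print('w1 cap',box(c1,(.489,-.347,.192),.024))
print('pocket',at(c,322.5,153,.03),box(c,(.539,.349,.03),.027))
p=np.array([.538,.3483,.3094])
for h in(.034,.028,.022,.016,.01): print(h,box(c,p+[0,0,h],.024))
s=ctrl.camera('scene');pickle.dump(s,open('s2.pkl','wb'))
for h in(.028,.016,-.014,-.026): print(h,box(s,p+[0,0,h],.024))
u,v=map(int,proj(s,p)); print(u,v)
k=cv2.resize(s['pixels'][v-30:v+30,u-35:u+35],None,fx=8,fy=8,interpolation=cv2.INTER_CUBIC)
cv2.imwrite('pics/s2.png',cv2.convertScaleAbs(k,alpha=1.5)[:,:,::-1])
E
```

```text
w1 cap (array([294.8, 171.6]), array([354.1, 227.6]))
pocket [0.54134472 0.35042149 0.03      ] (array([304.6, 135. ]), array([343. , 173.1]))
0.034 (array([269.5, 245.3]), array([383.4, 341.4]))
0.028 (array([271.8, 238.4]), array([380.8, 331.4]))
0.022 (array([273.9, 232.2]), array([378.4, 322.2]))
0.016 (array([275.9, 226.5]), array([376.3, 313.6]))
0.01 (array([277.7, 221.2]), array([374.3, 305.7]))
0.028 (array([455.3, 104.9]), array([475.2, 115.5]))
0.016 (array([454.3, 109.1]), array([474. , 119.7]))
-0.014 (array([451.9, 119.2]), array([471.3, 130. ]))
-0.026 (array([450.9, 123.1]), array([470.2, 134. ]))
462 119
```

View pics/s2.png

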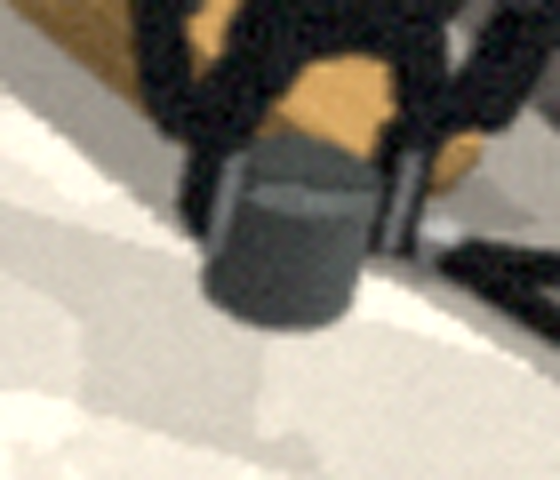

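The scene crop's cap spans v 105–130, which matches the expected grasp with no slip. The pocket, averaged over views, is at (0.540,0.3497). Now descend to just above the mouth.

Emit:
move_arm --plan '[0.04,0.03,-0.9,0,0,0,0.04,0.03,-1.9,0,0,0,0.04,0.03,-2.9,0,0,0,0.04,0.03,-3.8,0,0,0,0.04,0.03,-4.5,0,0,0,0.04,0.03,-4.9,0,0,0,0.04,0.03,-5.1,0,0,0,0.04,0.03,-5.1,0,0,0]'

```text
time_s: 7.88
eef_pos: [0.5403, 0.3508, 0.0546]
eef_rot: [-0.0, 0.996, -0.092, 0.0]
wrist_force: [0.2, 0.2, 0.4]
opening: 0.542
grasp_force: 61.4
```

```bash
python3 - <<'E'
from h import *
o=ctrl.get_obs();p=np.array(o['eef_pos']);print(p)
T=ctrl.camera('wrist');s=ctrl.camera('scene')
u,v=map(int,proj(s,p)); print(u,v)
k=cv2.resize(s['pixels'][v-25:v+25,u-35:u+35],(560,400),interpolation=cv2.INTER_CUBIC)
cv2.imwrite('pics/w3.png',cv2.convertScaleAbs(np.vstack([T['pixels'][100:300,180:460].repeat(2,0).repeat(2,1)[:200+0],k])[:600] if 0 else np.vstack([cv2.resize(T['pixels'][140:240,250:390],(560,200*2))[:200],k]),alpha=1.5)[:,:,::-1])
print('rim proj',proj(T,(.540,.3497,.03)))
E
```

```text
[0.54030485 0.35075511 0.05464396]
444 195
rim proj (np.float64(327.30964076537055), np.float64(234.91111198069194))
```

View pics/w3.png

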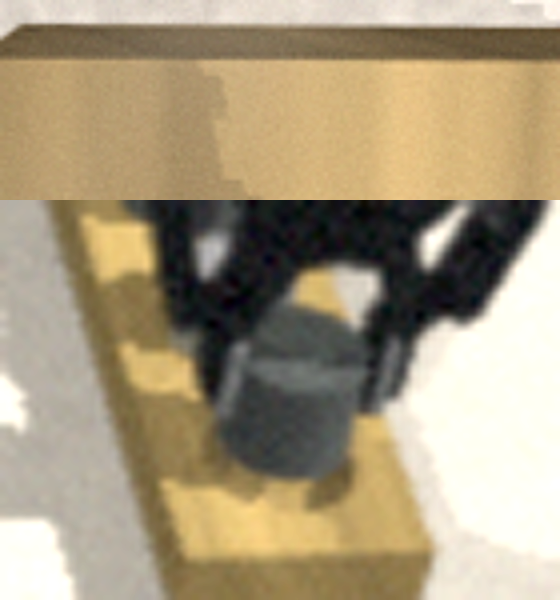

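The scene crop shows the cap just above the pocket and centred across the caddy. I'll insert it slowly, checking the force.

Emit:
move_arm --plan '[0,-0.02,-0.1,0,0,0,0,-0.02,-0.2,0,0,0,0,-0.02,-0.3,0,0,0,0,-0.02,-0.38,0,0,0,0,-0.02,-0.42,0,0,0,0,-0.02,-0.42,0,0,0]'

```text
time_s: 8.72
eef_pos: [0.5398, 0.3497, 0.0341]
eef_rot: [0.0, 0.996, -0.092, -0.0]
wrist_force: [-3.3, -1.9, 7.1]
opening: 0.537
grasp_force: 62.0
```

Contact came about 10 mm below mouth level, so the cap is in the pocket and on the floor. Release and withdraw.

Emit:
move_arm --plan '[0,0,0,0,0,0,0,0,0,0,0,0,0,0,0,0,0,0,0,0,0,0,0,0,0,0,0.4,0,0,0,0,0,1.0,0,0,0,0,0,2.0,0,0,0,0,0,3.0,0,0,0,0,-0.9,4.0,0,0,0,0,-1.8,4.6,0,0,0]' --grip 80

```text
time_s: 9.98
eef_pos: [0.5404, 0.2596, 0.2677]
eef_rot: [-0.001, 0.996, -0.091, 0.002]
wrist_force: [0.8, -0.8, -0.3]
opening: 0.938
grasp_force: 0.0
```

```bash
python3 - <<'E'
from h import *
import pickle
o=ctrl.get_obs();print(o['eef_pos'],rot(o['eef_rot']).round(3))
d={n:ctrl.camera(n) for n in('scene','wrist')};pickle.dump(d,open('c3.pkl','wb'))
s=d['scene'];u,v=map(int,proj(s,(.47,.36,.04)));w=d['wrist']
a=cv2.resize(s['pixels'][v-40:v+40,u-45:u+45],(450,400),interpolation=cv2.INTER_CUBIC)
U,V=map(int,proj(w,(.49,.36,.04)));print(U,V,proj(w,(.54,.3497,.06)))
x0=max(0,min(U-90,460));y0=max(0,min(V-100,200))
b=cv2.resize(w['pixels'][y0:y0+200,x0:x0+175],(350,400));print(x0,y0)
cv2.imwrite('pics/p3.png',cv2.convertScaleAbs(np.hstack([a,b]),alpha=1.4)[:,:,::-1])
print('T proj wrist',proj(w,(.494,-.053,.13)))
E
```

```text
[0.54044096 0.25958418 0.26768592] [[ 0.983 -0.181  0.005]
 [-0.181 -0.983  0.001]
 [ 0.004 -0.002 -1.   ]]
254 216 (np.float64(248.57339740894403), np.float64(183.7371890706244))
164 116
T proj wrist (np.float64(645.6909476077028), np.float64(174.03206742061292))
```

View pics/p3.png

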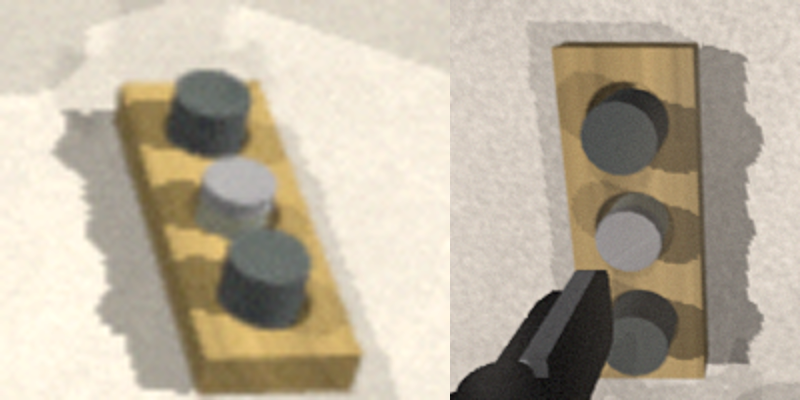

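The cap sits upright in its pocket, at about (262,285) in the left crop, looking just like the spare. The jar and spare are untouched. Next is the T-handle hover.

Emit:
move_arm --plan '[-0.1,-0.6,0,0,0,0.03,-0.2,-1.5,0,0,0,0.06,-0.35,-2.4,0,0,0,0.1,-0.5,-3.3,0,0,0,0.14,-0.6,-4.2,0,0,0,0.18,-0.75,-5.1,0,0,0,0.2,-0.85,-5.8,-0.2,0,0,0.235,-0.93,-6.25,-0.4,0,0,0.235,-0.93,-6.25,-0.4,0,0,0.235,-0.93,-6.25,-0.4,0,0,0.235]' --grip 50

```text
time_s: 11.32
eef_pos: [0.4937, -0.052, 0.2439]
eef_rot: [-0.0, 1.0, 0.025, 0.0]
wrist_force: [-0.1, 0.3, 0.9]
opening: 0.589
grasp_force: 0.0
```

```bash
python3 - <<'E'
from h import *
import pickle
o=ctrl.get_obs();p=np.array(o['eef_pos']);M=rot(o['eef_rot']);print(p,M.round(3))
c=ctrl.camera('wrist');pickle.dump(c,open('c4.pkl','wb'))
U,V=proj(c,(.494,-.053,.13));print(U,V)
x0=int(U-80);y0=int(V-60);print(x0,y0)
b=cv2.resize(c['pixels'][y0:y0+120,x0:x0+160],None,fx=5,fy=5,interpolation=cv2.INTER_CUBIC)
cv2.imwrite('pics/t4.png',cv2.convertScaleAbs(b,alpha=2,beta=10)[:,:,::-1])
E
```

```text
[ 0.49369396 -0.05202634  0.24389715] [[ 0.999  0.051  0.001]
 [ 0.051 -0.999  0.   ]
 [ 0.001 -0.    -1.   ]]
326.2798019076808 190.40498671824312
246 130
```

View pics/t4.png

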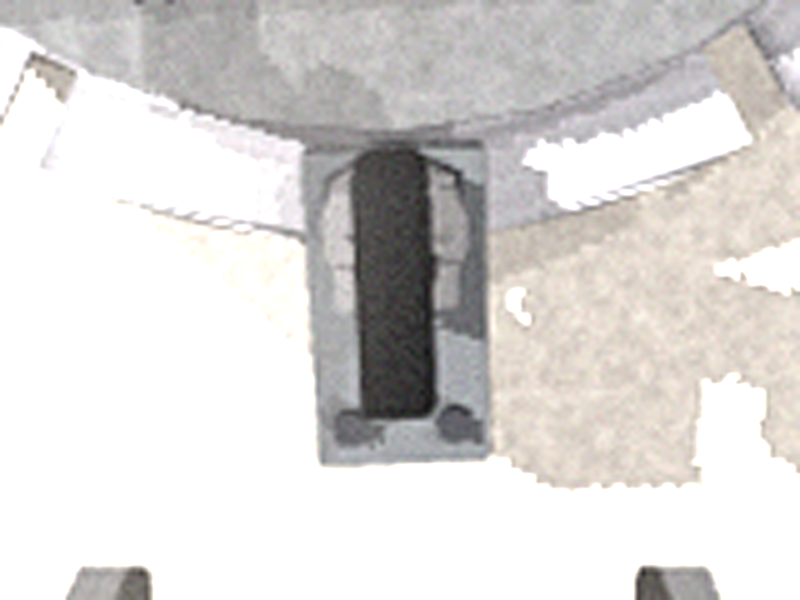

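The bar spans crop (393,150) to (398,415), which is wrist pixels (324.6,160) to (325.6,213).

```bash
python3 - <<'E'
from h import *
import pickle
c=pickle.load(open('c4.pkl','rb'));print(c['origin'])
for e in (-.024,.024):
  for z in(.11,.13): print(e,z,proj(c,(.494+e,-.053+e*.05,z)))
print(at(c,324.6,160,.13),at(c,325.6,213,.13))
E
```

```text
[ 0.57433929 -0.04677943  0.38516261]
-0.024 0.11 (np.float64(326.0538524760217), np.float64(207.71525663769813))
-0.024 0.13 (np.float64(326.2084338509503), np.float64(215.50310525074394))
0.024 0.11 (np.float64(326.18234157414344), np.float64(159.14014930471592))
0.024 0.13 (np.float64(326.3553458514553), np.float64(163.8383273173122))
[ 0.52127899 -0.05011668  0.13      ] [ 0.47242665 -0.05351746  0.13      ]
```

Centre is (0.495,-0.052), consistent with the first measurement. Descend and grip.

Emit:
move_arm --plan '[0.03,0,-0.8,0,0,0,0.03,0,-1.6,0,0,0,0.03,0,-2.2,0,0,0,0.03,0,-2.6,0,0,0,0.03,0,-2.8,0,0,0,0.03,0,-2.8,0,0,0]' --grip 50

```text
time_s: 12.12
eef_pos: [0.495, -0.0521, 0.1032]
eef_rot: [-0.0, 1.0, 0.026, -0.0]
wrist_force: [0.1, -0.3, -0.2]
opening: 0.582
grasp_force: 0.0
```

Emit:
move_arm --plan '[0,0,0,0,0,0,0,0,0,0,0,0,0,0,0,0,0,0,0,0,0,0,0,0,0,0,0,0,0,0,0,0,0,0,0,0,0,0,0,0,0,0,0,0,0,0,0,0]' --grip 8

```text
time_s: 13.12
eef_pos: [0.4958, -0.0525, 0.1044]
eef_rot: [-0.0, 1.0, 0.025, 0.001]
wrist_force: [-0.6, 3.9, 6.1]
opening: 0.153
grasp_force: 60.9
```

Emit:
move_arm --plan '[0,0,0.1,0,0,0,0,0,0.2,0,0,0,0,0,0.27,0,0,0,0,0,0.27,0,0,0,0,0,0.27,0,0,0]'

```text
time_s: 13.75
eef_pos: [0.4953, -0.0524, 0.1158]
eef_rot: [-0.0, 1.0, 0.025, 0.001]
wrist_force: [6.8, 2.6, -11.7]
opening: 0.156
grasp_force: 58.5
```

The pull force of about 11.7 N fits roughly 13 mm of travel. Lift 0.5 mm more and turn counter-clockwise.

Emit:
move_arm --plan '[0,0,0.01,0,0,0.1,0,0,0.01,0,0,0.25,0,0,0.01,0,0,0.42,0,0,0.01,0,0,0.59,0,0,0.01,0,0,0.76,0,0,0.01,0,0,0.93,0,0,0.01,0,0,1.1,0,0,0.01,0,0,1.27,0,0,0.01,0,0,1.44,0,0,0.01,0,0,1.57]'

```text
time_s: 15.0
eef_pos: [0.4945, -0.0515, 0.1158]
eef_rot: [-0.001, 0.688, 0.726, 0.001]
wrist_force: [5.2, 4.5, -12.0]
opening: 0.148
grasp_force: 58.6
```

Emit:
move_arm --plan '[0,0,0,0,0,0,0,0,0,0,0,0]'

```text
time_s: 15.25
eef_pos: [0.4945, -0.0516, 0.1158]
eef_rot: [-0.001, 0.689, 0.724, 0.001]
wrist_force: [5.4, 5.0, -12.2]
opening: 0.146
grasp_force: 58.6
```

Turned 90°. Now lower into the rest notch and release.

Emit:
move_arm --plan '[0,0,-0.04,0,0,0,0,0,-0.08,0,0,0,0,0,-0.12,0,0,0,0,0,-0.12,0,0,0]'

```text
time_s: 15.75
eef_pos: [0.4946, -0.0516, 0.1124]
eef_rot: [-0.001, 0.689, 0.725, 0.0]
wrist_force: [-4.1, 7.4, 11.3]
opening: 0.153
grasp_force: 62.0
```

Zero travel was at z 0.1044 and it now rests at 0.1124, which is exactly the 0.008 of the rest notch. Relieve, open and rise.

Emit:
move_arm --plan '[0,0,0.03,0,0,0,0,0,0.03,0,0,0,0,0,0.03,0,0,0,0,0,0.03,0,0,0,0,0,0.03,0,0,0,0,0,0.03,0,0,0]' --grip 42

```text
time_s: 16.5
eef_pos: [0.4949, -0.0528, 0.1127]
eef_rot: [-0.0, 0.689, 0.725, -0.0]
wrist_force: [-0.0, 0.3, 0.3]
opening: 0.492
grasp_force: 0.0
```

Emit:
move_arm --plan '[0,0,0.3,0,0,0,0,0,0.8,0,0,0,0,0,1.6,0,0,0,0,0,2.5,0,0,0,-0.6,-0.3,3.2,0,0,0,-1.5,-0.8,3.2,0,0,0,-2.4,-1.2,3.2,0,0,0,-3.0,-2.0,3.2,0,0,0,-3.0,-2.0,3.2,0,0,0]'

```text
time_s: 17.62
eef_pos: [0.3436, -0.1549, 0.2741]
eef_rot: [0.001, 0.691, 0.723, -0.0]
wrist_force: [0.1, 0.1, 0.1]
opening: 0.49
grasp_force: 0.0
```

```bash
python3 - <<'E'
from h import *
import pickle
o=ctrl.get_obs();print(o['eef_pos'],o['wrist_force'],o['time_s'])
d=pickle.load(open('c0.pkl','rb'))
s=ctrl.camera('scene');t=ctrl.camera('top')
for e in(.024,-.024):
  for h in(.12,.128,.131): print(e,h,proj(s,(.495-e*.05,-.0525+e,h+.01)))
a=cv2.resize(t['pixels'][80:320,140:500],(540,360));b=s['pixels'][170:300,150:420]
b=cv2.resize(s['pixels'][170:230,270:360],(360,240),interpolation=cv2.INTER_CUBIC)
b0=cv2.resize(d['scene']['pixels'][170:230,270:360],(360,240),interpolation=cv2.INTER_CUBIC)
cv2.imwrite('pics/f.png',cv2.convertScaleAbs(np.vstack([np.hstack([a,np.zeros((360,180,3),np.uint8)]),np.hstack([b0,b])]),alpha=1.4)[:,:,::-1])
E
```

```text
[ 0.34355217 -0.15494936  0.27411382] [0.12099093 0.10171441 0.07483208] 17.625
0.024 0.12 (np.float64(311.6595910407161), np.float64(184.6386561366173))
0.024 0.128 (np.float64(311.64991564160965), np.float64(182.37012243433156))
0.024 0.131 (np.float64(311.6462658214216), np.float64(181.5143706443746))
-0.024 0.12 (np.float64(294.12150577069553), np.float64(187.8882435291318))
-0.024 0.128 (np.float64(294.0354612056561), np.float64(185.61390493820295))
-0.024 0.131 (np.float64(294.00300119977516), np.float64(184.75591880040312))
```

View pics/f.png

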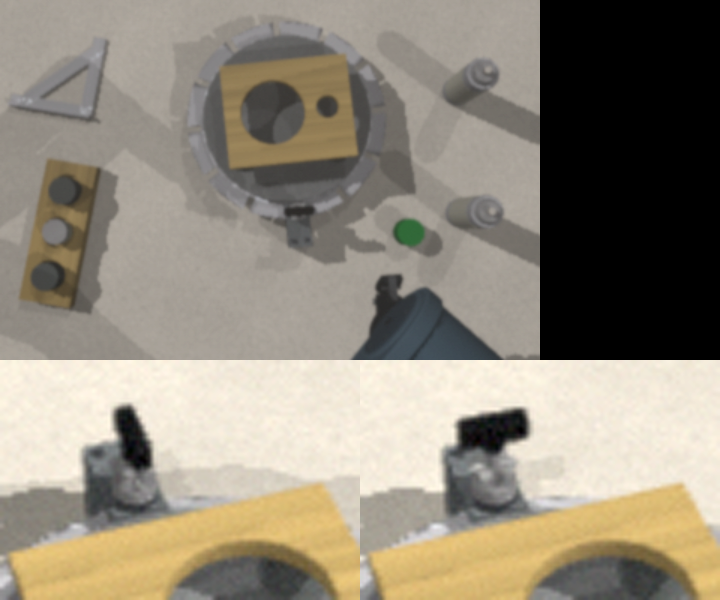

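The final view shows the T-handle turned crosswise and raised, with its top edge at the 8 mm level. The cap is in the end pocket, and the can, baffle and bystanders are in place.

```bash
python3 -c "from bench import ctrl; print(ctrl.hand_in())"
```

```text
the job is handed in; nothing more can be done
None
```

The job is handed in at about 17.6 s of robot time: the cap stands upright in the caddy's empty pocket, the can is still standing where it was, and the index plunger is turned a quarter turn counter-clockwise and holding at about 8 mm in its rest notch; hand-in returned no verdict.

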